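Set the plate shaker's speed dial and start it

ROBOT

A 6-joint arm with a two-finger parallel gripper is mounted at the origin on the work surface. World frame = base frame: x ahead of the robot, y to its left, z up, the work surface at z = 0. Lengths are in mm, angles in rad, forces in N, time in s.
With the tool pointing down it reaches from about 300 to 775 mm from the base axis. Payload 14.6 kg.
Tool frame: the origin (TCP) lies on the front face of the gripper's body, between the roots of the fingers; the fingertips stand 97 mm ahead of it and the grasp point (between the pads) lies 78 mm ahead of it (r.grip_depth is the z of the grasp point in the tool frame, in mm); z points along the fingers, y is the line along which they close (so a half turn about z gives the same grasp; the last joint's range is limited). The gripper opens to 94 mm and grips with 3 to 60 N. Pads are 16 mm wide; open, the fingers measure 119 mm over their backs; the gripper's body (75 mm by 177 mm) begins 78 mm behind the grasp point.
Start: joints at [1.128, 0.3, 1.521, -0, 1.321, -0.067], TCP at [201.856, 511.609, 302.646] pointing down, gripper open.
Joint ranges: [-3.03, 3.03], [-0.79, 2.21], [0.23, 2.52], [-1.04, 4.18], [0, 3.07], [-2.55, 2.55]. Speed limits (rad/s): [2.22, 2.22, 2.57, 3.14, 3.14, 3.14].

INTERFACE

Orientations are given as a unit quaternion [w, x, y, z].
In Python, from workcell import r, solver, cams, trace, mark_of, read_clock, read_q, read_joint_vel, read_joint_torque, read_position, read_tool_rot, read_wrist_force, read_wrist_torque, read_grip_width, read_gripper_force gives the robot as it stands. The module is installed in compiled form; this text tells all that it offers. Calls block until the motion is done:
- r.reach(position, orientation): joint-space move of the TCP to a pose.
- r.movel(position, ori=None, vel=150): straight line of the TCP; ori=None keeps the orientation; vel is the mean speed in mm/s.
- r.move_j(angles): joint-space move.
- r.ungrasp() and r.close(grip_force=None): open the fingers fully, or close them until they stop; grip_force is the grip in N (None keeps the last).
- r.wait(seconds).
- solver.ik(position, orientation): joint angles nearest the present ones, or None.
- cams.capture(name): name is "scene" or "top"; returns the picture (480x640x3 uint8, blue, green, red); there is no depth.
- cams.calibration(name): a dict with "fx", "fy", "cx", "cy" (pixels), "k1" (the pictures are not rectified: a ray, as slopes to the right and down, at radius r is drawn at 1 + k1 r^2 times it, then the intrinsics apply), "R" (3x3) and "t" (3): a world point X has camera coordinates R X + t. Camera axes: x right, y down, z forward; pixel columns grow to the right and rows downward; lengths in mm; the calibration is good to about 2 mm. A picture is of the moment at which its call begins. calibration takes no time and is no camera call.
A pose or a line that the arm cannot do raises r.PlanningError and nothing moves.
- r.finish_job(): hands the job in; it is judged then, once.
Trained networks look in the newest picture that a camera, given by its name, has taken for a name from the list of things; names that differ only in an ending like _2 or _b are one class to them, and where a whole thing is asked for, a point or a joint stands for the part that bears it (a point fixed in the world has none). Each returns a list of dicts, best first, with "score" (0 to 1); they miss things now and then, are a little off and sometimes report something else, mostly with a low value. They report only what shows in the picture. A call takes as long as a camera call. They do not tell look-alikes from the thing itself.
- trace(camera, thing): "region" (480x640 bool, what is visible of it) and "pixel" ([row, column] in pixels, amid what is visible of it).
- mark_of(camera, thing): "pixel" ([row, column] in pixels: a listed point, or the origin of a listed thing).
Readings, each from a call of its own:
- read_clock(): time.
- read_q(): joint angles.
- read_joint_vel(): joint speeds.
- read_joint_torque(): joint torques, N m.
- read_position(): TCP position.
- read_tool_rot(): TCP orientation.
- read_wrist_force(): force on the tool from outside, world axes, zero at the start.
- read_wrist_torque(): the same for the moment, N m.
- read_grip_width(): finger opening in mm.
- read_gripper_force(): force on a finger pad.
Only numpy, scipy, OpenCV 4.12 (cv2) and the standard library are available. Lean on these libraries where they do the work, as an engineer would, in place of code of your own. Each camera call takes 0.05 s, during which the arm holds its last target. There are 200 camera calls.

TASK

Set the plate shaker to speed 5: with a fingertip, push the dial's fin round clockwise, click by click, until it rests at the fifth click from the zero stop (the sixth of the eight ticks, the shortest being zero). Then press the larger round button, start, fully down and let it come up again. Do not press start before the speed is set, do not press the small stop button, and do not move or pick up anything else on the bench.

Things in the scene. Friction and masses are not known exactly. Their poses are not given: they have to be found in the camera images.
- dial_box: grey speed-control box, 130 x 130 mm, 50 mm tall, fixed to the bench; origin at the centre of its underside, z up. On its top, in the middle, is the dial, ringed by eight flat black tick marks on a bright plate that get longer clockwise. Tick n (n = 0 to 7) lies in the direction 105 - 30*n degrees, counter-clockwise from the box's own +x axis seen from above: at yaw 0 tick 0 is to the left (robot's view, slightly to the near side), tick 7 to the right.
- dial (a joint): angle of the speed dial in rad: 0 at the first (shortest) tick, growing as it turns clockwise seen from above; 30 degrees (0.5236 rad) per click, so tick n is 0.5236*n, end stops at ticks 0 and 7. A sprung detent pulls it into the nearest tick: pushed past half way it snaps ahead by itself to the next one, and it stays there when let go. Crossing a click takes about 0.06 N m (about 2 N at the fin). It starts at one of the ticks 0 to 3.
- dial_axis (a point): point on the dial's vertical axis level with the top of the dial, 88 mm above the bench
- pointer (a point): outer end of the pointer fin, on its top edge (88 mm above the bench), 44 mm from the dial's axis. The black dial is a disc of 48 mm diameter whose top is 62 mm above the bench, with a 24 mm wide hub and one upright radial fin from the hub out to 44 mm, 10 mm thick, from 62 to 88 mm above the bench, with a white line on top: push on the side of the fin. Outside the disc the box top is at 50 mm.
- button_box: grey switch box with bright top, 90 x 120 mm, 45 mm tall, fixed to the bench, with two round grey push buttons 62 mm apart along its y axis; origin at the centre of its underside
- start_top (a point): centre of the top of the start button, the larger of the two (34 mm across), 26 mm from the box centre along the box's +y; pressed downwards
- start (a joint): travel of the start button: 0 up, 0.006 m fully down; spring-loaded, about 5 N fully down, comes back up when let go
- stop_top (a point): centre of the top of the stop button, the smaller one (16 mm across), 36 mm from the box centre along -y
- stop (a joint): travel of the stop button: 0 up, 0.005 m fully down (4 N)
- vial: amber glass vial, 26 mm across, 50 mm tall; a bystander standing loose on the bench (origin under its centre)
- jar: white jar with black lid, 48 mm across, 70 mm tall; a bystander standing loose on the bench (origin under its centre)
- plate: loose black 96-well plate, 86 x 128 x 15 mm; a bystander standing loose on the bench (origin under its centre)
- beaker: glass beaker, 60 mm across, 75 mm tall; a bystander standing loose on the bench (origin under its centre)
- tip_box: clear open divided box, 85 x 120 x 45 mm; a bystander standing loose on the bench (origin under its centre)
- driver: screwdriver lying flat, 160 mm long; a bystander standing loose on the bench (origin on its length)
- lens_cap: black disc, 44 mm across, 16 mm tall; a bystander standing loose on the bench (origin under its centre)
Things that resemble listed ones, but are neither listed nor needed, are in the scene too. Leave any orange look-alike of the button_box alone. What is shaped like the dial_box but yellow is not meant.

How it is judged (in metres and radians):
On the way, in this order (a step that is already met when the one before it is completed fails the run):
1. the dial rests at speed 5 (value of joint dial between 2.518 and 2.718 rad and velocity of joint dial between -0.1 and 0.1 rad/s), for 0.3 s.
2. the start button is pressed down with the dial at 5 (value of joint dial between 2.498 and 2.738 rad and value of joint start above 0.0045 m), for 0.04 s.
At the end, for the whole second after the job is handed in: The dial rests in its detent at speed 5 (2.618 rad, within 0.1 rad), the start button has been pressed at least 4.5 mm while the dial stood there and is up again (within 1 mm), the stop button is up (all of step 1 and value of joint each of start, stop below 0.001 m); the robot touches nothing.
It fails at once if start is pressed (over 2 mm) while the dial is not at speed 5 (not (value of joint dial between 2.468 and 2.768 rad) and value of joint start above 0.002 m).
It fails at once if the stop button is pressed (over 2 mm) (value of joint stop above 0.002 m).
It fails at once if a bystander is moved more than 15 mm (distance of any of vial, jar, plate, beaker, tip_box, driver, lens_cap from where it was at the start of the episode above 0.015 m).
It also fails if it takes over 48 s, if anything falls off the work surface, if the arm or the gripper's body presses on something with over 40 N, if the wrist force passes 120 N, or if a joint passes its speed limit or range.

## Working session

There is one attempt and no reset: what is moved stays moved. The work goes in short steps, each a Python script; the robot and the scene stay as the last script left them, time stands still between calls to the robot, and variables do not carry over. Pictures are saved under pics/ and viewed, at most 10 in all, crops included, and the job is handed in when it is done.

```bash
mkdir -p pics
python3 - <<'E'
from workcell import *
import cv2
for c in("top","scene"):
    im=cams.capture(c); cv2.imwrite(f"pics/{c}0.png",im)
    print(c,cams.calibration(c))
    for t in("dial_box","button_box","dial_axis","pointer","start_top","stop_top"):
        print(c,t,[(round(d["score"],2),[round(float(v),1) for v in d["pixel"]]) for d in mark_of(c,t)])
print(read_clock())
E
```

```text
top {'fx': 568.7272744329823, 'fy': 568.7272744329823, 'cx': 318.1513216708121, 'cy': 239.16312503571348, 'k1': 0.027216890997964708, 'R': array([[-0.0740446 , -0.99722887, -0.00720899],
       [-0.97639178,  0.07396456, -0.2029491 ],
       [ 0.20291991, -0.00798848, -0.97916275]]), 't': array([  42.68373901,  500.82852665, 1300.27915232])}
top dial_box [(0.93, [332.3, 425.2]), (0.9, [233.5, 373.9])]
top button_box [(0.92, [217.6, 250.8]), (0.75, [284.9, 243.9])]
top dial_axis [(0.7, [328.0, 431.8]), (0.6, [229.2, 379.7])]
top pointer [(0.83, [238.4, 361.1]), (0.69, [343.9, 421.0])]
top start_top [(0.7, [210.8, 238.4]), (0.65, [229.5, 376.9]), (0.52, [279.6, 232.0])]
top stop_top [(0.55, [217.0, 261.4]), (0.43, [290.8, 255.2])]
scene {'fx': 441.7867452476379, 'fy': 441.7867452476379, 'cx': 322.40170470314797, 'cy': 246.9015404329969, 'k1': -0.08107896353016394, 'R': array([[ 0.86677528,  0.49852498, -0.01317067],
       [ 0.36842973, -0.65793343, -0.65679763],
       [-0.33609545,  0.56444348, -0.75395186]]), 't': array([-423.73335041, -144.47966136, 1210.65976981])}
scene dial_box [(0.93, [307.2, 302.4]), (0.91, [298.4, 185.6])]
scene button_box [(0.79, [203.8, 330.5]), (0.75, [231.7, 381.5])]
scene dial_axis [(0.74, [273.4, 176.0]), (0.72, [281.2, 298.2]), (0.21, [306.6, 302.4])]
scene pointer [(0.95, [265.6, 296.2]), (0.65, [258.0, 174.8])]
scene start_top [(0.5, [183.1, 338.1]), (0.43, [205.0, 391.3])]
scene stop_top [(0.37, [189.3, 317.9]), (0.36, [218.3, 370.2])]
0.7
```

View pics/top0.png

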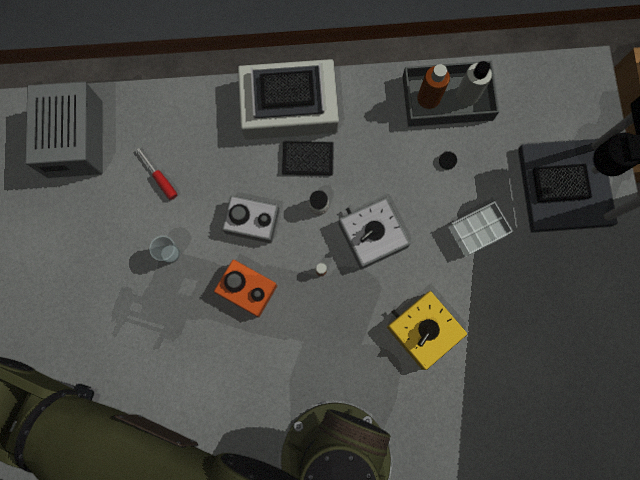

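View pics/scene0.png

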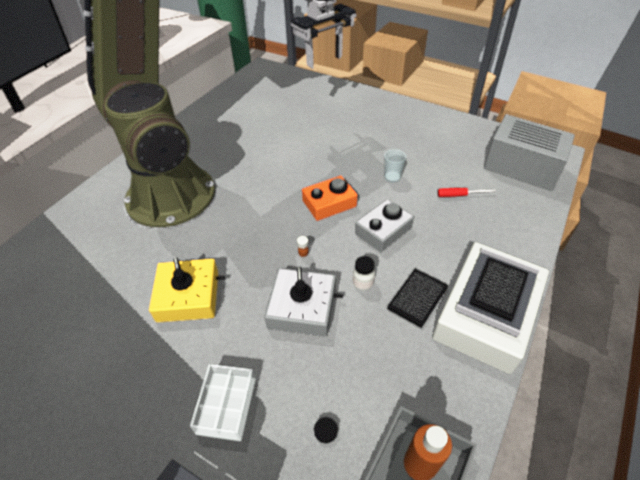

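The top picture shows two dial boxes: grey at (row 233, col 374) and yellow at (332, 425). It also shows two button boxes: grey at (217, 251) and orange at (285, 244). I choose the two grey ones. In the scene picture they are the dial box at (307, 302) and the button box at (232, 381). Next I'll take a close crop and compute positions.

```bash
cat > h.py <<'E'
from workcell import *
import cv2, numpy as np
def K(c):
    k=cams.calibration(c); return k,np.array([[k["fx"],0,k["cx"]],[0,k["fy"],k["cy"]],[0,0,1]]),np.array([k["k1"],0,0,0.])
def ray(c,px):
    k,M,D=K(c); u=cv2.undistortPoints(np.array([[[px[1],px[0]]]],float),M,D)[0,0]
    return -k["R"].T@k["t"], k["R"].T@np.array([u[0],u[1],1])
def onz(c,px,z):
    o,d=ray(c,px); return (o+d*(z-o[2])/d[2])[:2]
def proj(c,P):
    k,M,D=K(c); return cv2.projectPoints(np.array(P,float).reshape(-1,3),cv2.Rodrigues(k["R"])[0],k["t"],M,D)[0][:,0]
E
python3 - <<'E'
from h import *
T={"dial_box":((233.5,373.9),(307.2,302.4),0),"dial_axis":((229.2,379.7),(281.2,298.2),88),"pointer":((238.4,361.1),(265.6,296.2),88),
"button_box":((217.6,250.8),(231.7,381.5),0),"start":((210.8,238.4),(205,391.3),55),"stop":((217,261.4),(218.3,370.2),55)}
for n,(a,b,z) in T.items():
    o1,d1=ray("top",a);o2,d2=ray("scene",b)
    s=np.linalg.lstsq(np.c_[d1,-d2],o2-o1,rcond=None)[0]
    print(n,onz("top",a,z).round(1),onz("scene",b,z).round(1),"tri",((o1+d1*s[0]+o2+d2*s[1])/2).round(1))
a=cv2.imread("pics/top0.png");b=cv2.imread("pics/scene0.png")
f=lambda x:cv2.resize(x,(400,300),interpolation=cv2.INTER_CUBIC)
z=lambda i,r,c:f(i[r-38:r+37,c-50:c+50])
cv2.imwrite("pics/crop.png",np.vstack([np.hstack([z(a,233,374),z(b,297,302)]),np.hstack([z(a,217,251),z(b,222,384)])]))
E
```

```text
dial_box [ 517.1 -133.8] [ 514.3 -131.8] tri [ 516.  -133.6    3.9]
dial_axis [ 507.8 -138.6] [ 507.7 -129.5] tri [ 508.6 -135.7   94.8]
pointer [489.4 -93.7] [482.5 -97. ] tri [486.1 -95.9  90.5]
button_box [580.6 167.9] [569.6 157.4] tri [ 5.746e+02  1.635e+02 -3.000e-01]
start [585.6 190.6] [570.2 202.6] tri [578.2 186.6  73.1]
stop [566.1 136.4] [544.7 135.2] tri [555.5 130.   68.2]
```

View pics/crop.png

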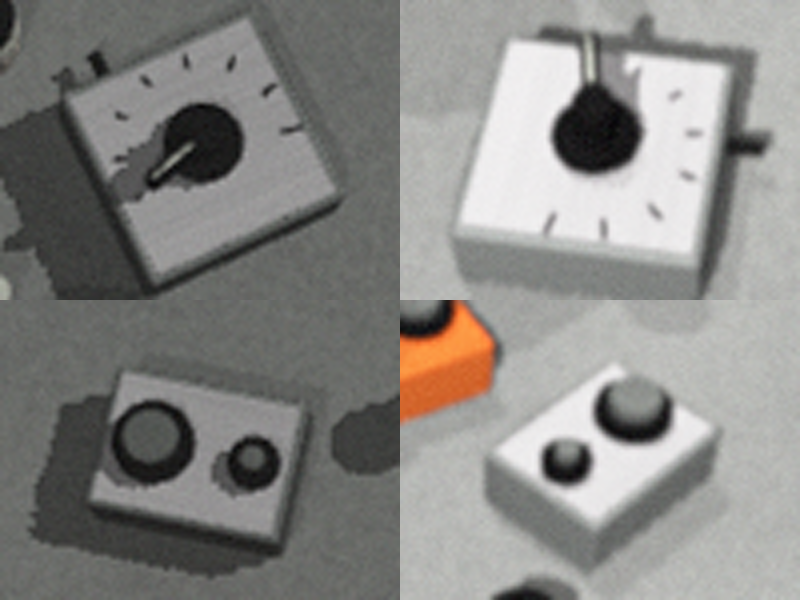

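```bash
cat >> h.py <<'E'
from scipy.optimize import least_squares
E
python3 - <<'E'
from h import *
def fit(hx,hy,z,pt,ps,x0):
    C=np.array([[hx,hy],[hx,-hy],[-hx,-hy],[-hx,hy]])
    def res(p,full=False):
        c,s=np.cos(p[2]),np.sin(p[2]); W=np.c_[C@np.array([[c,s],[-s,c]])+p[:2],np.full(4,z)]
        e=[]
        for cam,px in(("top",pt),("scene",ps)):
            if px is None: continue
            q=proj(cam,W); e+=[(q-px).ravel()]
        return np.concatenate(e)
    s=least_squares(res,x0,loss="soft_l1"); print(s.x[:2].round(1),np.degrees(s.x[2]).round(1),np.abs(res(s.x)).round(1).tolist()); return s.x
t=np.array([(386.5,198),(409,245),(362.8,266.3),(340.3,218)])
# order: far-left,far-right,near-right,near-left in box frame
s=np.array([(335.3,275.3),(326.3,323.5),(265.8,317.8),(279,269)])
tt=np.roll(t,1,axis=0)
for a,b in((tt,s),(tt,None),(None,s)): d=fit(65,65,50,a,b,[514,-133,.4])
t=np.array([(230.5,197),(278.5,204.8),(270.5,240),(224,229)]);s=np.array([(414,216.5),(381.5,239.8),(355.8,222.8),(387.8,200.3)])
for a,b in((t,s),(t,None),(None,s)): fit(45,60,45,a,b,[575,163,-.2])
for nm,o,pts in(("top",(195,324),[(120,160),(121,116),(146,81),(186,62),(232,63),(268,90),(290,128)]),):
    W=np.array([onz(nm,(o[0]+y/4,o[1]+x/4),50) for x,y in pts]); 
    c=least_squares(lambda p:np.hypot(*(W-p[:2]).T)-p[2],[514,-133,55]).x;print(c,np.degrees(np.arctan2(*(W-c[:2]).T[::-1])).round(1))
# fin white line ends
print(onz("top",(195+146/4,324+193/4),88),onz("top",(195+184/4,324+152/4),88),onz("scene",(259+35/4,252+188/4),88),onz("scene",(259+83/4,252+190/4),88))
E
```

```text
[ 513.4 -132.2] 20.8 [1.4, 0.1, 1.0, 2.4, 3.0, 1.5, 0.2, 0.1, 0.5, 1.9, 0.4, 1.1, 2.5, 1.7, 1.5, 2.6]
[ 511.4 -130.8] 19.9 [1.7, 0.2, 1.1, 1.3, 2.3, 0.1, 1.2, 0.8]
[ 516.6 -134.5] 21.2 [1.1, 0.8, 1.5, 2.5, 1.7, 0.1, 1.1, 1.2]
[571.2 162.5] -16.9 [0.9, 3.0, 1.0, 0.5, 0.3, 0.1, 1.9, 0.3, 0.5, 1.1, 0.5, 0.8, 1.6, 2.1, 0.9, 2.9]
[569.3 163.3] -15.6 [0.1, 1.8, 0.4, 0.3, 0.5, 0.3, 1.9, 1.7]
[573.7 158.6] -17.3 [0.9, 0.4, 0.5, 2.2, 1.4, 0.9, 0.4, 1.6]
[ 512.72745876 -131.7598666    51.67874848] [ 96.9  66.8  37.3   7.  -23.8 -54.  -83.8]
[ 503.66580348 -120.85079707] [483.09335943 -95.19283599] [490.65185771 -98.95888795] [ 508.07836342 -125.04385906]
```

The crop confirms the choice: the grey, bright-topped boxes, with start as the larger button at the left. The fin points at about 127° world. The tick fit gives box yaw ≈ 21.7°, which puts tick 0 at 126.7°, so the dial is at zero. First I'll plan the sweep by IK only.

```bash
cat >> h.py <<'E'
AX=np.array([513.,-132.]); YAW=21.7
def quat(psi): p=np.radians(psi)/2; return [0,np.cos(p),np.sin(p),0]
def pose(click,gap,ztip,sgn,R=32):
    """closed finger behind the fin at 'click'; gap = tangential clearance to fin side (mm)"""
    th=105+YAW-30*click; a=np.radians(th); u=np.array([np.cos(a),np.sin(a)]); t=np.array([u[1],-u[0]])
    p=AX+R*u-(13+gap)*t
    return [*p,ztip+97],quat(th+90*sgn)
E
python3 - <<'E'
from h import *
print(read_tool_rot())
for s in(1,-1):
    for c in(0,1,2,3,4,4.9):
        q=solver.ik(*pose(c,0,70,s)); print(s,c,None if q is None else np.round(q,2))
for p in(-196.5,-16.5,73.5,-106.5): 
    q=solver.ik([579,187,170],quat(p)); print(p,None if q is None else np.round(q,2))
E
```

```text
[-2.53773817e-06  1.86799620e-01  9.82398036e-01 -2.31392981e-05]
1 0 [-0.31  0.35  1.81 -0.    0.99 -2.52]
1 1 [-0.27  0.37  1.78 -0.    1.   -1.96]
1 2 [-0.26  0.4   1.73 -0.    1.01 -1.42]
1 3 [-0.26  0.43  1.68 -0.    1.03 -0.9 ]
1 4 [-0.28  0.46  1.64 -0.    1.04 -0.39]
1 4.9 [-0.3   0.47  1.62 -0.    1.05  0.05]
-1 0 [-0.31  0.35  1.81 -0.    0.99  0.62]
-1 1 [-0.27  0.37  1.78 -0.    1.    1.18]
-1 2 [-0.26  0.4   1.73 -0.    1.01  1.72]
-1 3 [-0.26  0.43  1.68 -0.    1.03  2.24]
-1 4 None
-1 4.9 None
-196.5 [ 0.25  0.56  1.47 -0.    1.11 -1.03]
-16.5 [ 0.25  0.56  1.47 -0.    1.11  2.11]
73.5 [ 0.25  0.56  1.47 -0.    1.11  0.54]
-106.5 None
```

Run:
```python
from h import *
def P(c,gap,z):
    p,_=pose(c,gap,z,1); return p,quat(105+YAW-30*c+90-10*max(0,1-c))
r.close(10)
r.reach(*P(0,12,150)); print(read_clock())
r.movel(*P(0,12,71),vel=120); print(read_clock(),read_wrist_force().round(1))
for c in np.arange(0,4.86,1/3).tolist()+[4.85]:
    r.movel(*P(c,0,71),vel=40); f=read_wrist_force(); print(round(c,2),round(read_clock(),1),f.round(1))
    if np.linalg.norm(f)>30: print("STOP");break
im=cams.capture("top");im2=cams.capture("scene")
f=lambda x:cv2.resize(x,(400,300),interpolation=cv2.INTER_CUBIC)
cv2.imwrite("pics/push.png",np.hstack([f(im[195:270,324:424]),f(im2[259:334,252:352])]))
```

```text
4.5667
5.375 [-0.1 -0.6  0.2]
0.0 5.8 [-0.3 -1.2  1.2]
0.33 6.1 [-0.3  0.1  0.2]
0.67 6.4 [0.4 0.  1. ]
1.0 6.7 [-1.6 -1.8  0.4]
1.33 7.0 [-0.7 -0.1  0.4]
1.67 7.4 [ 0.2 -0.1 -0.2]
2.0 7.7 [-2.4 -0.1  1. ]
2.33 8.0 [-0.7  0.9  0.2]
2.67 8.3 [ 0.2 -0.  -0.5]
3.0 8.7 [-1.1  0.7  0.7]
3.33 9.0 [-1.1  1.3  0.1]
3.67 9.3 [-0.2 -0.4 -0.5]
4.0 9.7 [ 1.4  0.4 -0.9]
4.33 10.0 [-0.   0.5  1. ]
4.67 10.3 [ 0.1 -0.2  0.7]
4.85 10.6 [ 0.  -0.  -0.5]
```

View pics/push.png

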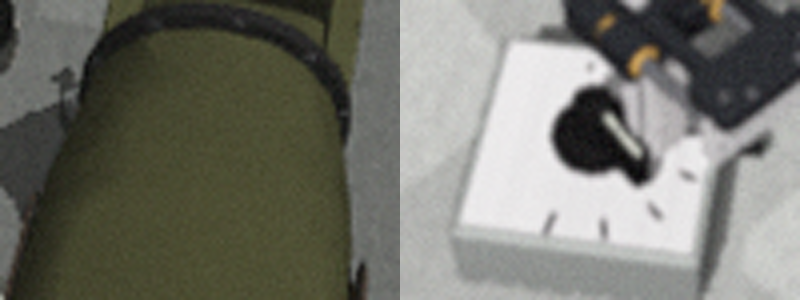

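The finger pushed cleanly. In the scene half, the fin tip is around crop (640, 180), between ticks 4 (687, 177) and 5 (655, 212) as far as parallax allows. I'll back off and measure.

Run:
```python
from h import *
p,q=pose(4.85,10,71,1); r.movel(p,q,vel=80)
p[2]=97+150; r.movel(p,vel=150)
r.reach([579,187,97+120],quat(73.5)); print(read_clock())
im=cams.capture("top");im2=cams.capture("scene")
for n in(4,5,6):
    a=np.radians(105+YAW-30*n);P=[*(AX+44*np.array([np.cos(a),np.sin(a)])),88]
    print(n,proj("top",P).round(1),proj("scene",P).round(1))
for c in("top","scene"):print([(round(d["score"],2),d["pixel"][::-1]) for d in mark_of(c,"pointer")])
f=lambda x:cv2.resize(x,(400,300),interpolation=cv2.INTER_CUBIC)
cv2.imwrite("pics/after.png",np.hstack([f(im[195:270,324:424]),f(im2[259:334,252:352])]))
```

```text
12.7833
4 [[372.7 209.2]] [[319.6 289.9]]
5 [[382.5 209.8]] [[312.5 297.4]]
6 [[390.7 215.1]] [[301.7 301. ]]
[(0.72, [422.7, 345.0]), (0.55, [381.0, 211.1])]
[(0.72, [176.3, 259.3]), (0.67, [311.1, 296.2])]
```

View pics/after.png

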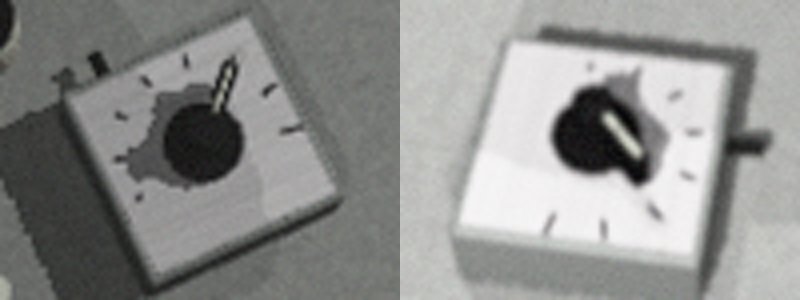

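The fin now rests at tick 5. All eight ticks are accounted for: tick 0 shows at crop (138, 197) and the fin covers the sixth at (232, 63). Both cameras match the tick-5 prediction within 2 px. Now I'll press start, guided by force.

Run:
```python
from h import *
r.movel([579,187,97+82],vel=100); r.wait(.2); f0=np.mean([read_wrist_force()[2] for _ in range(3)]); z=82
print(f0)
while z>46:
    z-=1; r.movel([579,187,97+z],vel=20); r.wait(.05); f=read_wrist_force()[2]-f0
    if abs(f)>1.5: print(z,round(f,1))
    if abs(f)>14: break
r.wait(.2); print(read_position(),read_clock(),read_wrist_force())
```

```text
0.039271945830348653
65 2.6
64 3.4
63 4.3
62 4.1
61 8.5
60 16.4
[579.11748722 187.05442309 158.2436917 ] 20.5167 [-3.87334036 -1.19280432 16.68024941]
```

The force rose gently over about 5 mm and then stiffly to 16 N, so the button bottomed out. I'll release and check.

Run:
```python
from h import *
r.movel([579,187,97+160],vel=120); r.reach([400,330,320],quat(73.5)); r.wait(.3)
print(read_clock(),read_wrist_force().round(1))
im=cams.capture("top");im2=cams.capture("scene")
cv2.imwrite("pics/end.png",np.hstack([cv2.resize(im[150:300,130:430],(400,200)),cv2.resize(im2[150:350,220:520],(400,267))[:200]]))
```

```text
22.7417 [-0.5  0.6  0.4]
```

View pics/end.png

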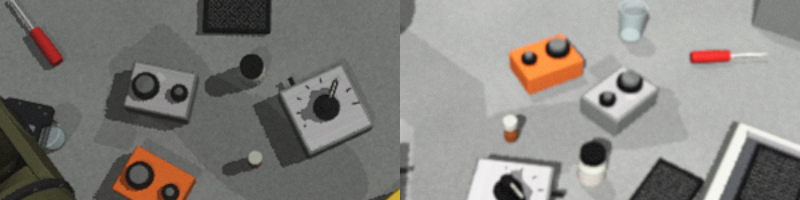

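The picture shows the dial still at tick 5 (335, 85), the start button up (147, 85), and the bystanders in place. The arm is clear, so I'm handing in.

```bash
python3 -c "
from workcell import *
print(r.finish_job())"
```

```text
the job is handed in; nothing more can be done
None
```

I set the dial to speed 5, pressed start fully down and let it come up again, and handed the job in; the last picture showed the dial at tick 5 and the other items in place, but the hand-in returned no verdict.

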